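# Fit the bench stop bar until its sprung button locks

### The arm

A 7-joint arm with a two-finger parallel gripper is mounted at the origin on a cart in front of the work surface, level with it; the furniture and walls round the work are solid. World frame = base frame: x ahead of the robot, y to its left, z up, the work surface at z = 0. Lengths are in m, angles in rad, forces in N, time in s.
With the tool pointing down it reaches from about 0.35 to 0.9 m from the base axis. Payload 8.1 kg.
Tool frame: the origin (TCP) lies between the finger pads; the fingertips stand 22 mm ahead of it and the grasp point (between the pads) lies 3 mm ahead of it; z points along the fingers, y is the direction in which the jaws open and shut (so a half turn about z gives the same grasp; the last joint's range is limited). The gripper opens to 92 mm and grips with 3 to 60 N. Pads are 19 mm wide; open, the fingers measure 130 mm over their backs; the gripper's body (75 mm by 190 mm) begins 47 mm behind the grasp point.
Start: joints at [1.003, 0.434, 0.025, 1.573, -0.012, 1.134, -0.075], TCP at [0.28, -0.559, 0.218] pointing down, gripper open.
Joint ranges: [-2.62, 2.62], [-0.44, 2.09], [-1.27, 1.32], [0.08, 2.57], [-1.32, 4.46], [0.12, 2], [-2.74, 2.74]. Speed limits (rad/s): [2.22, 2.22, 3.01, 3.01, 3.14, 3.14, 3.14].

### API

Orientations are given as a unit quaternion [x, y, z, w].
In Python, from workcell import r, grab_frame, ticket gives the robot as it stands.
- The arm moves only by the tool send_rows, never from a script. Its argument "commands" is one flat list of numbers, 7 for each row, row after row: the shift along the tool's x, y, z in mm, then the turn, a rotation vector about the tool's x, y, z in degrees, then the finger opening in mm, from 0 to 91.8. In form: [tx, ty, tz, ax, ay, az, gripper, tx, ty, tz, ax, ay, az, gripper, ...]. A call has 1 to 20 rows; each row shifts and turns the commanded pose from where the row before left it, along the tool's axes as they then stand; what a row does not reach is not made up. A row lasts 1/10 s, in which the tool goes at most 50 mm and 8.59 degrees, less where a joint would pass 70% of its speed; a pose out of reach is approached as far as the arm can. A call is refused whole if a number of a shift passes 50 or a number of a turn 8.59, either way. A call with a gripper value outside its range is refused whole. The fingers move at their own pace and stop on an object; the grip force is fixed at half the most. Time passes only in rows, so rows that do not move let the fingers close. It gives the time, the measured TCP pose, the force and the opening at its end, in the units of the state.
- r.get_obs(): the state, without advancing time (a new reading comes with each control period).
- grab_frame(name): name is "side" or "top" or "wrist"; returns a dict with "img" (384x512x3 uint8, red, green, blue), "range_z" (384x512 float32, m along the optical axis (not along the pixel's ray), 0 where there is no reading), "mtx" (3x3 intrinsics, pixels), "dist_coeffs" ([k1, k2, p1, p2, k3] as OpenCV has them; the pictures are not rectified), "rvec" (rotation vector, rad) and "tvec" (3), from world to camera coordinates, as OpenCV has them. Camera axes: x right, y down, z forward; pixel columns grow to the right and rows downward; lengths in m; the calibration is good to about 2 mm. A picture is of the moment at which its call begins.
- ticket.finish_job(): hands the job in, once; it reports no verdict.
The state is a dict: "clock": time; "qpos": joint angles; "joint_vel": joint speeds; "joint_efforts": joint torques, N m; "position": TCP position; "orientation": TCP orientation; "contact_force": force on the tool from outside, world axes, zero at the start; "torque": the same for the moment, N m; "width": finger opening in m.
Only numpy, scipy, OpenCV 4.12 (cv2) and the standard library are available. Lean on these libraries where they do the work, as an engineer would, in place of code of your own. Each camera call takes 0.05 s, during which the arm holds its last target. There are 200 camera calls.

### The job

Fit the loose stop bar to the bench-stop bracket: put its button end, button up, into the flared mouth of the square sleeve and slide it in until the sprung button pops up through the first slot and the bar comes up against it and goes no farther. Then, before letting go, tug the bar back out of the sleeve with about 10 N to check that the button holds it, and leave it locked there. The sleeve is thin sheet, so while you handle the bar keep the force between it and the sleeve below 30 N, and do not disturb the spray can or the red caps standing round the work.

Things in the scene. Friction and masses are not known exactly. Their poses are not given: they have to be found in the camera images.
- bar_mid (a point): Loose stop bar lying on the bench, button up: bare aluminium square tube, 24 x 24 mm in section, 220 mm long, about 0.15 kg, friction about 0.6. The point is the tube's centre (half-way up and along); the centre of mass is within 15 mm of it, towards the plate. x runs along the bar to its button end, y across, z up. Grasp the tube here, across y, from above.
- bar_tip (a point): Centre of the bar's button-end face, 110 mm from bar_mid along x; the last 6 mm are stepped down to 20 mm square for easy entry. Axes as bar_mid.
- stop_plate (a point): Middle of the dark upright stop plate at the bar's other end, 114 mm behind bar_mid: 50 mm wide, 46 mm tall, 12 mm thick with its rubber face, its foot level with the tube's underside. Axes as bar_mid.
- button_top (a point): Top of the sprung steel button, a 9 mm pin with a round end, on the bar's centre line 85 mm from bar_mid towards bar_tip. Free, it stands 7.7 mm above the tube's upper face; it can be pressed in 8.5 mm, so flush. Its spring pushes with 3.6 N when out and 8.5 N when flush. Once through a slot it blocks the bar both ways. Axes as bar_mid.
- sleeve_mouth (a point): Grey bracket fixed to the bench, with a level square sleeve 130 mm long, open at both ends, 25.5 mm square inside, 2.5 mm wall, inner floor 45 mm above the bench. The point is at the straight mouth on the axis of a fitted bar, 57 mm above the bench. x is the way the bar slides in, y across, z up. Foot plate 110 x 90 x 8 mm below the sleeve.
- sleeve_lip (a point): Front of the flared lead-in, 18 mm before sleeve_mouth, same height and axes. The flare opens 10 mm upward and 5 mm down and to each side; its top edge is 83 mm above the bench. It presses the button in by itself: pushing through takes up to about 15 N, then sliding inside up to about 10 N.
- slot_1 (a point): Centre of the first of three slots in the sleeve's roof, at the roof's outer face (73 mm above the bench), 32 mm past sleeve_mouth; axes alike. Slots are 13 mm long, 11.5 mm wide, 30 mm apart. When the button pops the sliding force drops to nearly none; 4 mm on, the bar is blocked. Locked, the button's top is about 4 mm above this point and bar_mid 53 mm outside sleeve_mouth.
- spray_tin: Bystander: spray can, 52 mm across, 168 mm tall; origin at the centre of its underside.
- cap_05: Bystander: moulded red cap, 44 mm across, 39 mm tall; origin at the centre of its underside.
- cap_12: Bystander: another such cap.
- cap_24: Bystander: another such cap.
There are look-alikes about, which are no part of the job. There is more than one size of the part that bears sleeve_mouth; the job needs the larger.

How it is judged:
On the way, in this order (a step that is already met when the one before it is completed fails the run):
1. the button has popped up through the first slot and the bar is pushed in against it: the button stands in the far half of the slot, the bar straight in the sleeve (z of button_top in the frame of slot_1 above 0.002 m and x of button_top in the frame of slot_1 between -0.0035 and 0.0035 m and y of button_top in the frame of slot_1 between -0.0035 and 0.0035 m and angle between the x axis of bar_mid and the x axis of slot_1, either way round below 0.1 rad and x of button_top in the frame of slot_1 above 0.0007 m), for 0.1 s.
2. the locked bar is tugged back: its button stands against the mouth-side end of the slot with more than 7 N between bar and sleeve (z of button_top in the frame of slot_1 above 0.002 m and x of button_top in the frame of slot_1 between -0.0035 and 0.0035 m and y of button_top in the frame of slot_1 between -0.0035 and 0.0035 m and angle between the x axis of bar_mid and the x axis of slot_1, either way round below 0.1 rad and x of button_top in the frame of slot_1 below -0.0007 m and contact force between bar and sleeve above 7 N), for 0.1 s.
At the end, for the whole second after the job is handed in: The bar lies straight in the sleeve (within 0.1 rad), at rest and released, with its button up through the first slot: the button's top more than 2 mm above the roof's outer face and within 3.5 mm of the slot's centre along and across (z of button_top in the frame of slot_1 above 0.002 m and x of button_top in the frame of slot_1 between -0.0035 and 0.0035 m and y of button_top in the frame of slot_1 between -0.0035 and 0.0035 m and angle between the x axis of bar_mid and the x axis of slot_1, either way round below 0.1 rad and linear speed of bar below 0.02 m/s); the robot touches nothing.
It fails at once if more than 30 N between bar and sleeve while the fingers are on the bar (contact force between bar and sleeve above 30 N and contact force between the fingers and bar above 2 N).
It fails at once if the spray can or a red cap moved by more than 30 mm (distance of any of spray_tin, cap_05, cap_12, cap_24 from where it was at the start of the episode above 0.03 m).
It also fails if it takes over 72 s, if anything falls off the work surface, if the arm or the gripper's body presses on something with over 40 N, if the wrist force passes 120 N, or if a joint passes its speed limit or range.

## Working session

There is one attempt and no reset: what is moved stays moved. The work goes in short steps, Python scripts to look and compute and a tool call to move; the robot and the scene stay as the last step left them, time stands still between calls to the robot, and variables do not carry over. Pictures are saved under pics/ and viewed, about 8 in all and at most 12, crops included, and the job is handed in when it is done.

Besides the shell and the picture viewer there is one more tool, called after "Call:" as name(argument=value, ...), one argument or row to a line, values as JSON. send_rows: Moves the arm, as the interface text tells. Its arguments: {"type":"object","properties":{"commands":{"type":"array"}},"required":["commands"]}

```bash
mkdir -p pics; cat > h.py <<'E'
import numpy as np, cv2
from workcell import r, grab_frame, ticket
def save(f,n): cv2.imwrite('pics/'+n+'.png', f['img'][:,:,::-1])
def cloud(f):
    h,w=f['range_z'].shape
    uv=np.stack(np.meshgrid(np.arange(w),np.arange(h)),-1).reshape(-1,1,2).astype(np.float64)
    n=cv2.undistortPoints(uv,f['mtx'],f['dist_coeffs']).reshape(h,w,2)
    z=f['range_z'][...,None].astype(float)
    c=np.concatenate([n*z,z],-1)
    R=cv2.Rodrigues(np.array(f['rvec'],float))[0]
    p=(c-np.array(f['tvec'],float).reshape(3))@R
    p[f['range_z']==0]=np.nan
    return p
E
python3 - <<'E'
from h import *
o=r.get_obs(); print({k:np.round(v,3) for k,v in o.items()})
for n in('top','side'):
    f=grab_frame(n); save(f,n+'0'); np.savez('pics/'+n+'0.npz',p=cloud(f),**f)
    R=cv2.Rodrigues(f['rvec'])[0]; print(n,-R.T@np.ravel(f['tvec']))
a=cv2.imread('pics/top0.png');
E
```

```text
{'clock': np.float64(0.0), 'qpos': array([ 1.003,  0.435,  0.025,  1.574, -0.012,  1.134, -0.075]), 'joint_vel': array([ 0.001, -0.002,  0.001,  0.002,  0.001,  0.001, -0.001]), 'joint_efforts': array([ 0.0000e+00, -6.6785e+01,  9.8500e-01, -3.1446e+01, -6.1000e-02,
        4.3000e-02,  0.0000e+00]), 'position': array([ 0.28 , -0.558,  0.217]), 'orientation': array([ 0.973,  0.23 , -0.   , -0.001]), 'contact_force': array([ 0.854, -0.463,  0.565]), 'torque': array([ 0.008, -0.023, -0.082]), 'width': np.float64(0.092)}
top [ 0.41981625 -0.13826583  1.4016144 ]
side [ 0.36873322 -1.3748973   0.91048013]
```

View pics/top0.png

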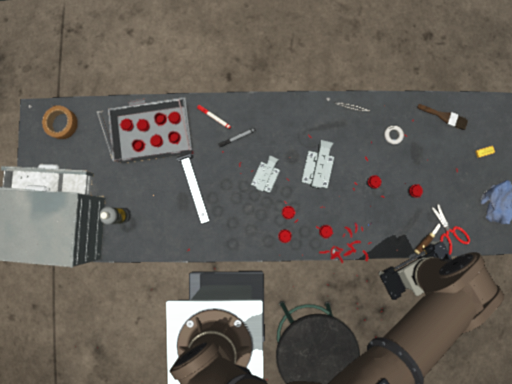

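View pics/side0.png

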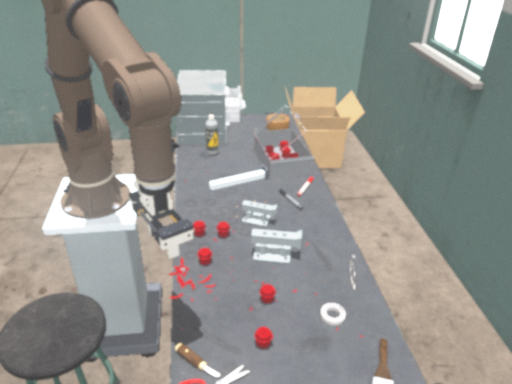

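The top view shows the white/aluminium bar at about (195,188), its dark stop plate end near (185,157), two brackets (small at (265,173), larger at (318,163)), caps at (289,212), (285,236), (326,231), (375,182) and (416,191), and the can at (115,214). Next I'll measure these from the depth.

```bash
python3 - <<'E'
from h import *
for n in('top','side'):
    d=np.load(f'pics/{n}0.npz'); p=d['p']; 
    if n=='top': 
        T=p; img=d['img']
    else: S=p
def box(name,c0,c1,r0,r1,zmin=0.01,zmax=.3):
    q=T[r0:r1,c0:c1].reshape(-1,3); q=q[(q[:,2]>zmin)&(q[:,2]<zmax)]
    (cx,cy),(w,h),a=cv2.minAreaRect(q[:,:2].astype(np.float32))
    print(name,len(q),'c',np.round([cx,cy],3),'wh',np.round([w,h],3),'a',round(a,1),'z pct',np.round(np.percentile(q[:,2],[5,50,95,100]),3))
print('px scale',T[200,251]-T[200,250],'table z',np.nanmedian(T[200:210,300:310,2]))
box('bar',175,215,150,228)
box('barplate',175,215,150,228,.032)
box('small',245,285,150,195); box('small top',245,285,150,195,.04)
box('big',295,342,135,195); box('big top',295,342,135,195,.04)
for i,(u,v) in enumerate([(289,212),(285,236),(326,231),(375,182),(416,191)]): box('cap',u-9,u+10,v-9,v+10)
box('can',95,135,195,230)
a=img[:,:,::-1][130:245,165:345]; cv2.imwrite('pics/c1.png',cv2.resize(a,None,fx=4.4,fy=4.4,interpolation=cv2.INTER_CUBIC))
E
```

```text
px scale [-4.06596814e-05 -3.35377554e-03 -1.50770878e-04] table z -0.000405536453387058
bar 624 c [0.529 0.067] wh [0.241 0.058] a 12.4 z pct [0.017 0.024 0.054 0.096]
barplate 110 c [0.551 0.05 ] wh [0.219 0.056] a 24.1 z pct [0.034 0.044 0.091 0.096]
small 318 c [ 0.569 -0.177] wh [0.06  0.114] a 62.6 z pct [0.012 0.054 0.061 0.069]
small top 240 c [ 0.567 -0.182] wh [0.029 0.114] a 66.4 z pct [0.05  0.055 0.062 0.069]
big 646 c [ 0.596 -0.356] wh [0.087 0.151] a 75.3 z pct [0.012 0.071 0.078 0.086]
big top 529 c [ 0.595 -0.358] wh [0.043 0.151] a 76.5 z pct [0.042 0.072 0.078 0.086]
cap 140 c [ 0.441 -0.25 ] wh [0.042 0.043] a 88.9 z pct [0.025 0.036 0.041 0.047]
cap 143 c [ 0.364 -0.238] wh [0.043 0.039] a 89.4 z pct [0.025 0.035 0.04  0.045]
cap 145 c [ 0.376 -0.373] wh [0.043 0.042] a 45.1 z pct [0.025 0.035 0.04  0.044]
cap 143 c [ 0.54  -0.542] wh [0.046 0.041] a 88.7 z pct [0.024 0.035 0.041 0.043]
cap 147 c [ 0.506 -0.681] wh [0.044 0.04 ] a 19.2 z pct [0.024 0.035 0.041 0.044]
can 643 c [0.449 0.331] wh [0.111 0.093] a 1.0 z pct [0.019 0.079 0.163 0.174]
```

View pics/c1.png

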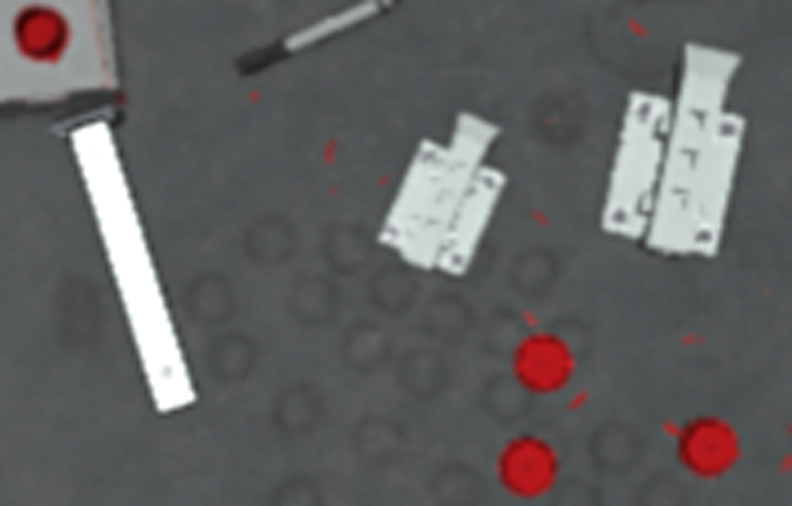

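```bash
python3 - <<'E'
from h import *
d=np.load('pics/top0.npz'); T=d['p']; g=d['img'].mean(2)
def line(name,c0,c1,r0,r1,z0,z1):
    q=T[r0:r1,c0:c1].reshape(-1,3); q=q[(q[:,2]>z0)&(q[:,2]<z1)]
    c=np.median(q[:,:2],0)
    for _ in range(3):
        u,s,v=np.linalg.svd(q[:,:2]-q[:,:2].mean(0),full_matrices=False); c=q[:,:2].mean(0); a=v[0]; b=v[1]
        q=q[abs((q[:,:2]-c)@b)<.02]
    if a[0]<0:a=-a
    t=(q[:,:2]-c)@a; w=(q[:,:2]-c)@[-a[1],a[0]]
    print(name,len(q),'c',c.round(4),'yaw',np.degrees(np.arctan2(a[1],a[0])).round(2),'ends',(c+a*t.min()).round(4),(c+a*t.max()).round(4),'L',np.ptp(t).round(4),'w',np.percentile(w,[2,98]).round(4))
line('bar',183,212,160,226,.018,.036)
line('sleeve',300,340,138,190,.066,.09)
E
```

```text
bar 439 c [0.515  0.0559] yaw 16.88 ends [0.4153 0.0257] [0.6223 0.0885] L 0.2163 w [-0.0117  0.0115]
sleeve 419 c [ 0.5978 -0.3577] yaw -13.91 ends [ 0.5222 -0.339 ] [ 0.6684 -0.3752] L 0.1506 w [-0.0155  0.0156]
```

Call:
send_rows(
  commands=[0,0,-20,0,0,0,91.8,0,0,-30,0,0,0,91.8,20,-18,-20,0,0,0,91.8,30,-28,0,0,0,0,91.8,33,-30,0,0,0,0,91.8,33,-30,0,0,0,0,91.8,33,-30,0,0,0,0,91.8,33,-30,0,0,0,0,91.8,33,-30,0,0,0,0,91.8,33,-30,0,0,0,0,91.8,33,-30,0,0,0,0,91.8,33,-30,0,0,0,0,91.8,33,-30,0,0,0,0,91.8,33,-30,0,0,0,0,91.8,33,-30,0,0,0,0,91.8,33,-30,0,0,0,0,91.8,33,-30,0,0,0,0,91.8,20,-18,0,0,0,5,91.8,0,0,0,0,0,5,91.8,0,0,0,0,0,0,91.8],
)

```text
clock: 2.1
position: [0.5225, 0.0716, 0.2874]
orientation: [0.989, 0.145, -0.001, -0.0]
contact_force: [0.2, -0.1, 1.1]
width: 0.0918
```

```bash
python3 - <<'E'
from h import *
f=grab_frame('wrist'); save(f,'w1'); np.savez('pics/w1.npz',p=cloud(f),**f)
T=cloud(f); q=T.reshape(-1,3); print(r.get_obs()['position'].round(4))
q=q[(q[:,2]>.018)&(q[:,2]<.036)&(np.abs(q[:,0]-.52)<.09)]
a=np.array([.957,.29]);c=np.array([.519,.057])
q=q[abs((q[:,:2]-c)@[-.29,.957])<.03]
for _ in range(2):
    c=q[:,:2].mean(0);a=np.linalg.svd(q[:,:2]-c,full_matrices=False)[2][0];a*=np.sign(a[0])
    n=np.array([-a[1],a[0]])
    w=(q[:,:2]-c)@n; q=q[abs(w)<.016]
t=(q[:,:2]-c)@a
print(len(q),c,np.degrees(np.arctan2(a[1],a[0])),np.percentile(w,[1,99]),np.percentile(q[:,2],[5,50,95]), c+a*t.min(),c+a*t.max())
E
```

```text
[0.5225 0.0706 0.2876]
1835 [0.52540026 0.05893799] 17.965362953564192 [-0.01188724  0.01206096] [0.02214551 0.02349973 0.02501138] [0.42685593 0.02698484] [0.6128122  0.08728144]
```

View pics/w1.png

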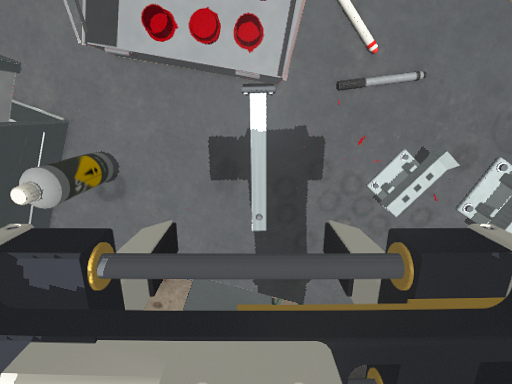

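The bar is fully in view: plate at (258,90), tip edge at (259,230), button at (259,217), with the tray just beyond the plate. Next, the position along the bar.

```bash
python3 - <<'E'
from h import *
d=np.load('pics/w1.npz');p=d['p'];g=d['img'].mean(2)
print('col259 gray',g[222:236,259].round(), 'button rows',g[210:224,259].round())
for v in (84,88,92,96,214,217,220,226,228,230,231): print(v,p[v,259].round(4))
from scipy.spatial.transform import Rotation as Ro
o=r.get_obs(); R=Ro.from_quat(o['orientation']).as_matrix(); print(R.round(4)); 
a=np.array([np.cos(np.radians(17.6)),np.sin(np.radians(17.6))])
c=np.array([.5254,.0589])
q=p.reshape(-1,3); k=(abs((q[:,:2]-c)@[-a[1],a[0]])<.011)&(q[:,2]>.018)&(q[:,2]<.03); t=(q[k][:,:2]-c)@a
# tube top span between gray edges
print('span',c+a*t.min(),c+a*t.max())
E
```

```text
col259 gray [180. 181. 181. 179. 180. 179. 182. 185. 142.  78.  62.  62.  61.  60.] button rows [181. 179. 182. 156. 116. 123. 143. 157. 153. 137. 164. 182. 180. 181.]
84 [0.6339 0.0926 0.0426]
88 [0.6285 0.0911 0.0466]
92 [0.624  0.0894 0.0398]
96 [0.6198 0.0877 0.0239]
214 [0.4433 0.033  0.0257]
217 [0.4404 0.0323 0.0318]
220 [0.4323 0.0295 0.0235]
226 [0.4219 0.0263 0.0233]
228 [0.4185 0.0252 0.0235]
230 [4.053e-01 2.040e-02 1.000e-04]
231 [ 0.4029  0.0197 -0.0011]
[[ 9.576e-01  2.882e-01 -1.000e-03]
 [ 2.882e-01 -9.576e-01 -5.000e-04]
 [-1.100e-03  2.000e-04 -1.000e+00]]
span [0.41622798 0.0242686 ] [0.71738672 0.11980178]
```

Call:
send_rows(
  commands=[-3,6,20,0,0,-0.65,91.8,-3,6.6,40,0,0,0,91.8,0,0,40,0,0,0,70,0,0,40,0,0,0,70,0,0,40,0,0,0,70,0,0,30,0,0,0,70,0,0,20,0,0,0,70,0,0,10,0,0,0,70,0,0,0,0,0,0,70,0,0,0,0,0,0,70],
)

```text
clock: 3.15
position: [0.5213, 0.0567, 0.0488]
orientation: [0.989, 0.15, 0.001, 0.0]
contact_force: [0.1, 0.3, 0.5]
width: 0.0698
```

Call:
send_rows(
  commands=[0,0,12,0,0,0,70,0,0,11.5,0,0,0,70,0,0,0,0,0,0,50,0,0,0,0,0,0,35,0,0,0,0,0,0,28,0,0,0,0,0,0,20,0,0,0,0,0,0,0,0,0,0,0,0,0,0,0,0,0,0,0,0,0,0,0,0,0,0,0,0,0,0,0,0,0,0,0],
)

```text
clock: 4.25
position: [0.5207, 0.0569, 0.0245]
orientation: [0.989, 0.15, -0.0, 0.0]
contact_force: [0.2, 0.2, 0.6]
width: 0.003
```

```bash
python3 - <<'E'
from h import *
f=grab_frame('wrist'); save(f,'w2'); np.savez('pics/w2.npz',p=cloud(f),**f)
print(r.get_obs()['width'])
E
```

```text
0.001167971901782082
```

View pics/w2.png

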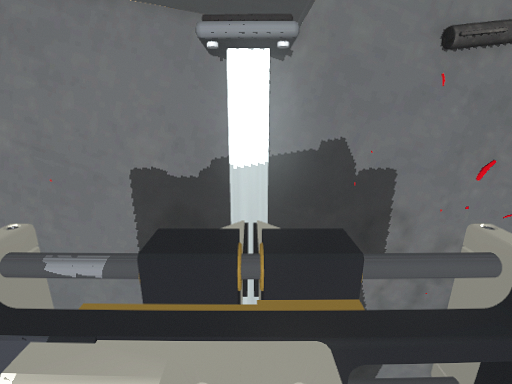

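```bash
python3 - <<'E'
from h import *
d=np.load('pics/w2.npz');p=d['p']
for v in (200,215,222,226,230,240,260,290,298):
    print(v,[(u,*(p[v,u]*1000).round(0)) for u in (150,224,232,238,245,250,255,262,268,275)])
from scipy.spatial.transform import Rotation as Ro
o=r.get_obs(); print(o['position'],o['width'],o['contact_force'])
a=d['img'][190:310,200:300,::-1]; cv2.imwrite('pics/c2.png',cv2.resize(a,None,fx=5,fy=5,interpolation=cv2.INTER_CUBIC))
E
```

```text
200 [(150, np.float64(511.0), np.float64(130.0), np.float64(0.0)), (224, np.float64(527.0), np.float64(79.0), np.float64(0.0)), (232, np.float64(537.0), np.float64(74.0), np.float64(24.0)), (238, np.float64(538.0), np.float64(70.0), np.float64(23.0)), (245, np.float64(539.0), np.float64(66.0), np.float64(24.0)), (250, np.float64(540.0), np.float64(63.0), np.float64(23.0)), (255, np.float64(541.0), np.float64(60.0), np.float64(24.0)), (262, np.float64(542.0), np.float64(56.0), np.float64(23.0)), (268, np.float64(537.0), np.float64(49.0), np.float64(0.0)), (275, np.float64(539.0), np.float64(44.0), np.float64(0.0))]
215 [(150, np.float64(500.0), np.float64(128.0), np.float64(0.0)), (224, np.float64(516.0), np.float64(76.0), np.float64(-0.0)), (232, np.float64(527.0), np.float64(71.0), np.float64(23.0)), (238, np.float64(528.0), np.float64(68.0), np.float64(24.0)), (245, np.float64(530.0), np.float64(63.0), np.float64(24.0)), (250, np.float64(530.0), np.float64(60.0), np.float64(23.0)), (255, np.float64(531.0), np.float64(57.0), np.float64(23.0)), (262, np.float64(533.0), np.float64(53.
[... 3948 characters left out ...]
533.0), np.float64(91.0), np.float64(122.0)), (224, np.float64(539.0), np.float64(71.0), np.float64(122.0)), (232, np.float64(540.0), np.float64(69.0), np.float64(123.0)), (238, np.float64(537.0), np.float64(66.0), np.float64(118.0)), (245, np.float64(469.0), np.float64(45.0), np.float64(23.0)), (250, np.float64(471.0), np.float64(42.0), np.float64(24.0)), (255, np.float64(472.0), np.float64(38.0), np.float64(24.0)), (262, np.float64(535.0), np.float64(57.0), np.float64(112.0)), (268, np.float64(543.0), np.float64(58.0), np.float64(122.0)), (275, np.float64(544.0), np.float64(56.0), np.float64(122.0))]
[0.5206696  0.05696103 0.02451141] 0.001167971901782082 [0.2901926  0.61945163 0.61994096]
```

View pics/c2.png

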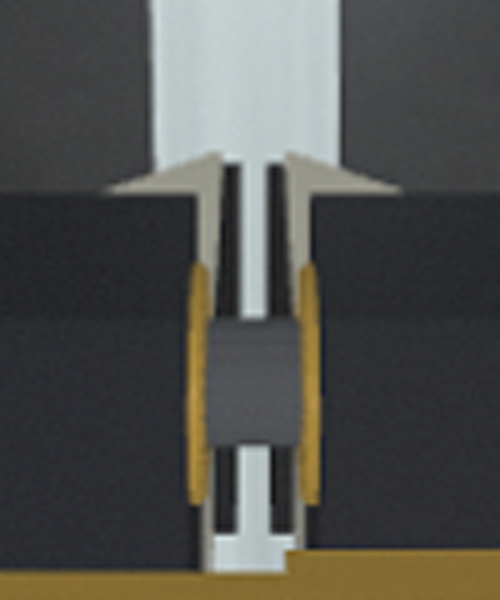

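The jaws have closed in the air. In the crop, the fingertips at (220,155) and (285,155) end at z ≈ 31–33 mm, above the bar's top face (24 mm). So the fingertips sit about 29 mm higher than the reported TCP implies. I'll open, go down by that amount in guarded steps, and regrasp.

Call:
send_rows(
  commands=[0,0,0,0,0,0,60,0,0,0,0,0,0,60,0,0,0,0,0,0,60,0,0,0,0,0,0,60,0,0,0,0,0,0,60,0,0,5,0,0,0,60,0,0,5,0,0,0,60,0,0,5,0,0,0,60,0,0,3,0,0,0,60,0,0,0,0,0,0,60],
)

```text
clock: 5.3
position: [0.5202, 0.0569, 0.0058]
orientation: [0.989, 0.15, -0.001, 0.0]
contact_force: [-0.5, -0.8, 0.2]
width: 0.0599
```

```bash
python3 - <<'E'
from h import *
f=grab_frame('wrist'); save(f,'w3'); p=cloud(f)
print(r.get_obs()['position'],r.get_obs()['contact_force'])
# lowest finger points: close to camera plane x~, near fingers
R=np.array([[.955,.297],[.297,-.955]]); tc=r.get_obs()['position'][:2]
l=(p[...,:2]-tc)@R.T
for s in (-1,1):
    k=(abs(l[...,0]-.0085)<.012)&(l[...,1]*s>.015)&(l[...,1]*s<.06)&(p[...,2]>.004)&(p[...,2]<.09)
    print(s,k.sum(),np.percentile(p[...,2][k],[0,1,5,10,50]).round(4) if k.any() else '', l[k].mean(0))
E
```

```text
[0.52043745 0.05697286 0.00616588] [-0.06406801  0.20270969 -0.21824533]
-1 1775 [0.0132 0.0159 0.0206 0.0247 0.0471] [ 0.00770666 -0.03461407]
1 1682 [0.0135 0.0154 0.0201 0.024  0.046 ] [0.00803749 0.03476363]
```

Call:
send_rows(
  commands=[0,0,5,0,0,0,60,0,0,4,0,0,0,60,0,0,0,0,0,0,45,0,0,0,0,0,0,35,0,0,0,0,0,0,28,0,0,0,0,0,0,20,0,0,0,0,0,0,10,0,0,0,0,0,0,10,0,0,0,0,0,0,10,0,0,0,0,0,0,10],
)

```text
clock: 6.35
position: [0.5208, 0.057, -0.0024]
orientation: [0.989, 0.15, 0.0, 0.0]
contact_force: [-0.9, 0.6, 2.3]
width: 0.0231
```

Call:
send_rows(
  commands=[0,0,-10,0,0,0,10,0,0,-20,0,0,0,10,0,0,-30,0,0,0,10,0,0,-40,0,0,0,10,0,0,-40,0,0,0,10,-10,25,-40,0,0,0,10,-14,35,-40,0,0,0,10,-14,35,-20,0,0,0,10,-14,35,0,0,0,0,10,-14,35,0,0,0,0,10,-14,35,0,0,0,0,10,-10,25,0,0,0,0,10,0,5,0,0,0,3.15,10,0,0,0,0,0,7,10,0,0,0,0,0,7,10,0,0,0,0,0,7,10,0,0,0,0,0,5,10,0,0,0,0,0,2,10,0,0,0,0,0,0,10],
)

```text
clock: 8.25
position: [0.5029, -0.1857, 0.2342]
orientation: [0.993, -0.121, -0.0, -0.0]
contact_force: [-0.1, 0.0, -2.0]
width: 0.0236
```

```bash
python3 - <<'E'
from h import *
f=grab_frame('wrist'); save(f,'w4'); np.savez('pics/w4.npz',p=cloud(f),**f); o=r.get_obs(); print(o['position'],o['orientation'],o['contact_force'],o['width'])
E
```

```text
[ 0.50295243 -0.18577713  0.23419528] [ 9.92748695e-01 -1.20208189e-01 -1.30848038e-04 -5.01611511e-05] [-0.09551329  0.70644015 -2.03741716] 0.0239361146518652
```

View pics/w4.png

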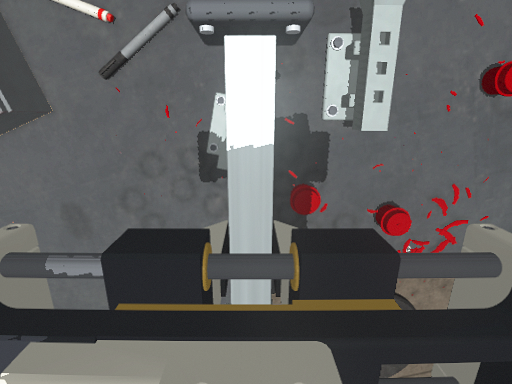

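The bar is held straight and level, and the sleeve shows its slots at (384,38), (381,68) and (378,97); the flare leaves the top edge of the frame. I'll measure both in this one picture.

```bash
cat > m.py <<'E'
from h import *
from scipy.spatial.transform import Rotation as Ro
def fit(p,k,half):
    q=p[k]
    for _ in range(4):
        c=q[:,:2].mean(0);a=np.linalg.svd(q[:,:2]-c,full_matrices=False)[2][0];a*=np.sign(a[0])
        q=q[abs((q[:,:2]-c)@[-a[1],a[0]])<half]
    w=(q[:,:2]-c)@[-a[1],a[0]]; t=(q[:,:2]-c)@a
    lo,hi=np.percentile(w,[.5,99.5]); c=c+np.array([-a[1],a[0]])*(lo+hi)/2
    return c,a,np.degrees(np.arctan2(a[1],a[0])),hi-lo,np.median(q[:,2]),c+a*t.min(),c+a*t.max(),len(q)
E
python3 - <<'E'
from m import *
d=np.load('pics/w4.npz');p=d['p'];img=d['img']
v,u=np.mgrid[:384,:512]; z=p[...,2]
k=(u>345)&(u<415)&(v<140)&(z>.066)&(z<.078)
S=fit(p,k,.017); print('sleeve',S)
k=(u>215)&(u<285)&(v>40)&(v<215)&(z>.23)&(z<.275)
B=fit(p,k,.014); print('bar',B); q=p[k]; t=(q[:,:2]-B[0])@B[1]; print('z slope deg',np.degrees(np.polyfit(t,q[:,2],1)[0]))
# slots: pixels inside sleeve roof outline with z lower
R=cv2.Rodrigues(d['rvec'])[0]; C=-R.T@d['tvec'].ravel()
k=(u>365)&(u<400)&(v<112)&(z<.062)&(img.mean(2)<150)
n,lab,st,cen=cv2.connectedComponentsWithStats(k.astype(np.uint8))
for i in range(1,n):
    if st[i,4]>40:
        x=cv2.undistortPoints(np.array([[cen[i]]]),d['mtx'],d['dist_coeffs']).ravel()
        ray=R.T@np.array([*x,1]); P=C+ray*(.073-C[2])/ray[2]
        print(cen[i].round(1),st[i],P.round(4), 'rel', (P[:2]-S[0])@S[1], (P[:2]-S[0])@[-S[1][1],S[1][0]])
E
```

```text
sleeve (array([ 0.59052013, -0.35590301]), array([ 0.96998666, -0.24315813]), np.float64(-14.0730108844379), np.float64(0.031301366758782534), np.float64(0.07241215567000947), array([ 0.52141302, -0.33857911]), array([ 0.65227706, -0.37138436]), 3513)
bar (array([ 0.56781345, -0.20193101]), array([ 0.97187659, -0.23549073]), np.float64(-13.620551604231824), np.float64(0.023781574190341027), np.float64(0.2601062930337939), array([ 0.52267965, -0.19099486]), array([ 0.60823854, -0.21172622]), 8348)
z slope deg -0.6449883936622676
[367.2  14.6] [366   0   5  36 112] [ 0.6429 -0.3475  0.073 ] rel 0.0487732086729174 0.020904415667299225
[384.5  38. ] [380  33  10  12 106] [ 0.6162 -0.3626  0.073 ] rel 0.026566209295538587 -0.00020337072601563474
[396.1  84.2] [390  32  10  80 420] [ 0.5663 -0.3697  0.073 ] rel -0.02016149708897632 -0.019324292810194335
[380.9  67.5] [376  62  10  13 104] [ 0.5875 -0.3551  0.073 ] rel -0.0031234359288248377 6.86537648745851e-05
[377.7  96.5] [373  91  10  12  93] [ 0.5579 -0.3479  0.073 ] rel -0.033550798928812776 -0.00017805331910997421
```

Call:
send_rows(
  commands=[10,4.4,0,0,0,0.4,10,20,8.9,0,0,0,0,10,30,13.3,0,0,0,0,10,30,13.3,0,0,0,0,10,30,13.3,0,0,0,0,10,30,13.3,0,0,0,0,10,30,13.3,0,0,0,0,10,30,13.3,0,0,0,0,10,30,13.3,0,0,0,0,10,30,13.3,0,0,0,0,10,30,13.3,0,0,0,0,10,17.4,7.7,10,0,0,0,10,10,4.5,30,0,0,0,10,0,0,30,0,0,0,10,0,0,20,0,0,0,10,0,0,0,0,0,0,10,0,0,0,0,0,0,10],
)

```text
clock: 10.0
position: [0.7848, -0.4078, 0.1438]
orientation: [0.992, -0.124, -0.0, -0.0]
contact_force: [-0.0, 0.0, -1.3]
width: 0.0239
```

```bash
python3 - <<'E'
from m import *
d=np.load('pics/w4.npz');p=d['p'];v,u=np.mgrid[:384,:512]; z=p[...,2]
k=(u>362)&(u<395)&(v<125)&(z>.068)&(z<.078); q=p[k]; t=(q[:,:2]-[.59,-.356])@[.97,-.243]
print('sleeve slope',np.degrees(np.polyfit(t,q[:,2],1)[0]),np.median(q[:,2]))
o=r.get_obs(); print(o['position'],o['orientation'],o['qpos'].round(3),o['contact_force'])
for n in('top','side'):
    f=grab_frame(n); save(f,n+'1'); np.savez(f'pics/{n}1.npz',p=cloud(f),**f)
t=cv2.imread('pics/top1.png')[90:240,230:400]; s=cv2.imread('pics/side1.png')[150:320,150:350]
t=cv2.resize(t,(400,353),interpolation=cv2.INTER_CUBIC); s=cv2.resize(s,(400,340),interpolation=cv2.INTER_CUBIC)
c=np.zeros((353,800,3),np.uint8); c[:,:400]=t; c[:340,400:]=s; cv2.imwrite('pics/c3.png',c)
E
```

```text
sleeve slope 0.004294873709033051 0.07242252787569468
[ 0.78484073 -0.40776031  0.14384263] [ 9.92258573e-01 -1.24188808e-01 -2.49961531e-04 -4.41827856e-05] [ 0.446  0.973 -0.083  0.745  0.069  1.426 -1.431] [-0.04657795  0.03508005 -1.32138092]
```

View pics/c3.png

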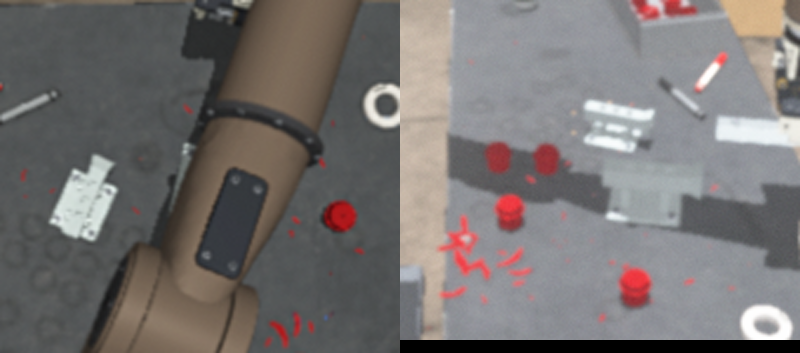

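Call:
send_rows(
  commands=[0,-3.5,10,0,0.6,0,10,0,0,20,0,0,0,10,0,0,25,0,0,0,10,0,0,25,0,0,0,10,0,0,15,0,0,0,10,0,0,6,0,0,0,10,0,0,0,0,0,0,10,0,0,0,0,0,0,10],
)

```text
clock: 10.9
position: [0.7876, -0.4047, 0.0449]
orientation: [0.992, -0.124, 0.006, 0.001]
contact_force: [-0.1, 0.5, -1.0]
width: 0.0238
```

```bash
cat > st.py <<'E'
from m import *
o=r.get_obs(); P=o['position']; R=Ro.from_quat(o['orientation']).as_matrix()
a=np.array([.97,-.2432]);n=np.array([.2432,.97]); d=P[:2]-[.6475,-.3702]
x=R[:,0]; F=o['contact_force']
print('bar_mid out of mouth %.4f lat %.4f (want .0004) z %.4f yaw %.2f (want -14.27) pitch(x up) %.2f'%(d@a,d@n,P[2],np.degrees(np.arctan2(x[1],x[0])),np.degrees(np.arcsin(x[2]))),'Fout %.1f Flat %.1f Fz %.1f'%(F[:2]@a,F[:2]@n,F[2]),'T',o['torque'].round(2),'w',round(float(o['width']),4),o['clock'])
E
python3 - <<'E'
import st
from h import *
f=grab_frame('side'); save(f,'side2'); p=cloud(f); np.savez('pics/side2.npz',p=p,**f)
a=np.array([.97,-.2432]);n=np.array([.2432,.97]); l=p[...,:2]-np.array([.6475,-.3702]); t=l@a; w=l@n; z=p[...,2]
for nm,k in (('sleeve',(t<-.005)&(t>-.128)&(abs(w)<.025)&(z>.066)&(z<.08)),('bar',(t>.035)&(t<.10)&(abs(w)<.025)&(z>.062)&(z<.078))):
    if k.sum()>20: print(nm,k.sum(),'z',np.median(z[k]),'slope',np.degrees(np.polyfit(t[k],z[k],1)[0]),'t',t[k].min(),t[k].max(),'w',np.percentile(w[k],[2,98]))
    else: print(nm,k.sum())
s=cv2.imread('pics/side2.png')[190:290,220:390]; cv2.imwrite('pics/c4.png',cv2.resize(s,None,fx=4.6,fy=4.6,interpolation=cv2.INTER_CUBIC))
E
```

```text
bar_mid out of mouth 0.1443 lat 0.0006 (want .0004) z 0.0449 yaw -14.28 (want -14.27) pitch(x up) 0.74 Fout -0.3 Flat 0.5 Fz -1.0 T [-0.03  0.1  -0.01] w 0.0238 10.9
sleeve 312 z 0.07106361931117464 slope 0.029297932842487294 t -0.1276208912156828 -0.005067323641859722 w [-0.02061898  0.01319873]
bar 148 z 0.06775976684279754 slope -0.47624200222637064 t 0.036710774205109424 0.09925652310359166 w [-0.01670387  0.01125   ]
```

View pics/c4.png

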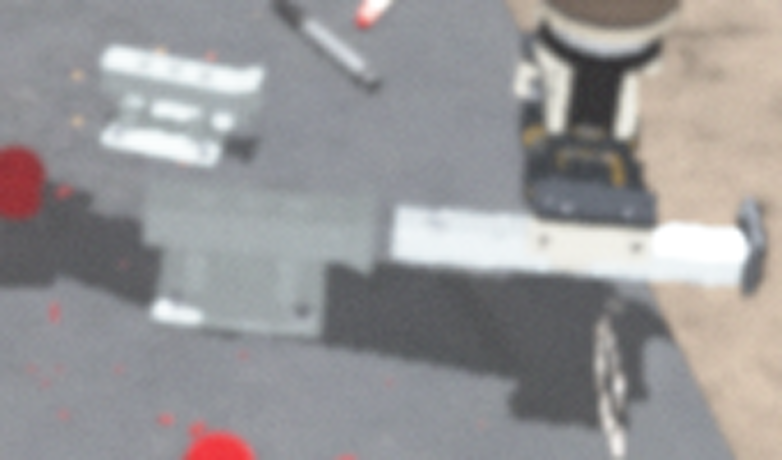

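Side view: the bar (390–740, 240) is in line with the sleeve (145–385, 225), with its tip about 15 mm short of the lip and nothing in between. I'll lower it the last bit and enter the flare gently.

Call:
send_rows(
  commands=[0,0,2.4,0,0,0,10,-8,0,0,0,0,0,10,-8,0,0,0,0,0,10,-6,0,0,0,0,0,10,-4,0,0,0,0,0,10,-4,0,0,0,0,0,10,-2,0,0,0,0,0,10,0,0,0,0,0,0,10],
)

```text
clock: 11.75
position: [0.7563, -0.3965, 0.0412]
orientation: [0.992, -0.124, 0.006, 0.001]
contact_force: [1.8, -0.4, 1.0]
width: 0.0237
```

```bash
python3 st.py
```

```text
bar_mid out of mouth 0.1120 lat 0.0009 (want .0004) z 0.0412 yaw -14.27 (want -14.27) pitch(x up) 0.71 Fout 1.8 Flat 0.0 Fz 1.0 T [-0.04 -0.21 -0.02] w 0.0237 11.75
```

Call:
send_rows(
  commands=[0,0.3,-1.2,0,0,0,10,0,0,0,0,0,0,10,-2,0,0,0,0,0,10,-2,0,0,0,0,0,10,-2,0,0,0,0,0,10,0,0,0,0,0,0,10],
)

```text
clock: 12.35
position: [0.75, -0.3955, 0.0419]
orientation: [0.992, -0.124, 0.006, 0.001]
contact_force: [5.1, -2.6, 1.7]
width: 0.0236
```

```bash
python3 st.py
```

```text
bar_mid out of mouth 0.1056 lat 0.0004 (want .0004) z 0.0419 yaw -14.28 (want -14.27) pitch(x up) 0.68 Fout 5.5 Flat -1.2 Fz 1.7 T [-0.22 -0.69 -0.01] w 0.0236 12.35
```

Call:
send_rows(
  commands=[0,0,-0.8,0,0,0,10,0,0,-0.8,0,0,0,10,0,0,0,0,0,0,10,0,0,0,0,0,0,10],
)

```text
clock: 12.75
position: [0.7488, -0.3952, 0.0423]
orientation: [0.992, -0.124, 0.004, 0.001]
contact_force: [-0.0, -2.0, 0.1]
width: 0.024
```

```bash
python3 st.py
```

```text
bar_mid out of mouth 0.1043 lat 0.0003 (want .0004) z 0.0423 yaw -14.28 (want -14.27) pitch(x up) 0.49 Fout 0.5 Flat -1.9 Fz 0.1 T [-0.18  0.17  0.12] w 0.024 12.75
```

Call:
send_rows(
  commands=[-2,0.4,0,0,0,0,10,-2,0,0,0,0,0,10,-2,0,0,0,0,0,10,0,0,0,0,0,0,10],
)

```text
clock: 13.15
position: [0.7432, -0.394, 0.0427]
orientation: [0.992, -0.124, 0.005, 0.001]
contact_force: [0.9, -0.5, -0.7]
width: 0.0237
```

```bash
python3 st.py
```

```text
bar_mid out of mouth 0.0986 lat 0.0002 (want .0004) z 0.0427 yaw -14.28 (want -14.27) pitch(x up) 0.55 Fout 1.0 Flat -0.2 Fz -0.7 T [-0.11  0.14  0.06] w 0.0237 13.15
```

Clean entry: the full section is now in the straight part, with about 1 N. Next comes the button compression.

Call:
send_rows(
  commands=[-2,0,0,0,0,0,10,-2,0,0,0,0,0,10,-2,0,0,0,0,0,10,0,0,0,0,0,0,10],
)

```text
clock: 13.55
position: [0.7397, -0.393, 0.0436]
orientation: [0.992, -0.124, 0.007, 0.001]
contact_force: [5.3, -3.3, -3.1]
width: 0.0234
```

```bash
python3 st.py
```

```text
bar_mid out of mouth 0.0950 lat 0.0003 (want .0004) z 0.0436 yaw -14.26 (want -14.27) pitch(x up) 0.83 Fout 5.9 Flat -1.9 Fz -3.1 T [-0.64 -1.34  0.17] w 0.0234 13.55
```

Call:
send_rows(
  commands=[-2,0.2,0,0,0,0,10,-2,0,0,0,0,0,10,-2,0,0,0,0,0,10,0,0,0,0,0,0,10],
)

```text
clock: 13.95
position: [0.7348, -0.3919, 0.0439]
orientation: [0.992, -0.124, 0.008, 0.001]
contact_force: [7.7, -4.1, -3.5]
width: 0.0235
```

```bash
python3 st.py
```

```text
bar_mid out of mouth 0.0900 lat 0.0002 (want .0004) z 0.0439 yaw -14.25 (want -14.27) pitch(x up) 0.96 Fout 8.5 Flat -2.1 Fz -3.5 T [-0.82 -1.92  0.15] w 0.0235 13.95
```

Call:
send_rows(
  commands=[-2,0.2,0,0,0,0,10,-2,0,0,0,0,0,10,-2,0,0,0,0,0,10,0,0,0,0,0,0,10],
)

```text
clock: 14.35
position: [0.7275, -0.39, 0.0433]
orientation: [0.992, -0.124, 0.007, 0.001]
contact_force: [3.9, -2.1, -2.2]
width: 0.0233
```

```bash
python3 st.py
```

```text
bar_mid out of mouth 0.0824 lat 0.0002 (want .0004) z 0.0433 yaw -14.26 (want -14.27) pitch(x up) 0.75 Fout 4.3 Flat -1.1 Fz -2.2 T [-0.3  -0.92  0.05] w 0.0233 14.35
```

Call:
send_rows(
  commands=[-3,0.2,0,0,0,0,10,-3,0,0,0,0,0,10,-3,0,0,0,0,0,10,-3,0,0,0,0,0,10,0,0,0,0,0,0,10],
)

```text
clock: 14.85
position: [0.7158, -0.3871, 0.0432]
orientation: [0.992, -0.124, 0.007, 0.001]
contact_force: [5.2, -2.5, -1.8]
width: 0.0236
```

```bash
python3 st.py
```

```text
bar_mid out of mouth 0.0704 lat 0.0002 (want .0004) z 0.0432 yaw -14.26 (want -14.27) pitch(x up) 0.76 Fout 5.7 Flat -1.1 Fz -1.8 T [-0.32 -0.98  0.04] w 0.0236 14.85
```

Call:
send_rows(
  commands=[-3,0,0,0,0,0,10,-3,0,0,0,0,0,10,-3,0,0,0,0,0,10,0,0,0,0,0,0,10],
)

```text
clock: 15.25
position: [0.7058, -0.3847, 0.0427]
orientation: [0.992, -0.124, 0.005, 0.001]
contact_force: [0.6, 0.1, 1.3]
width: 0.0238
```

```bash
python3 st.py
```

```text
bar_mid out of mouth 0.0601 lat 0.0001 (want .0004) z 0.0427 yaw -14.27 (want -14.27) pitch(x up) 0.59 Fout 0.6 Flat 0.2 Fz 1.3 T [0.06 0.11 0.03] w 0.0238 15.25
```

Call:
send_rows(
  commands=[-1,0,0,0,0,0,10,-1,0,0,0,0,0,10,0,0,0,0,0,0,10],
)

```text
clock: 15.55
position: [0.7032, -0.3842, 0.0425]
orientation: [0.992, -0.124, 0.004, 0.0]
contact_force: [-3.6, 0.1, 4.0]
width: 0.0234
```

```bash
python3 st.py
```

```text
bar_mid out of mouth 0.0575 lat -0.0000 (want .0004) z 0.0425 yaw -14.28 (want -14.27) pitch(x up) 0.52 Fout -3.6 Flat -0.8 Fz 4.0 T [ 0.45  0.87 -0.06] w 0.0234 15.55
```

Call:
send_rows(
  commands=[-1,0,0,0,0,0,10,-1,0,0,0,0,0,10,0,0,0,0,0,0,10],
)

```text
clock: 15.85
position: [0.7024, -0.384, 0.0426]
orientation: [0.992, -0.124, 0.006, 0.001]
contact_force: [1.4, 0.1, 2.0]
width: 0.0238
```

```bash
python3 st.py
```

```text
bar_mid out of mouth 0.0566 lat 0.0000 (want .0004) z 0.0426 yaw -14.27 (want -14.27) pitch(x up) 0.66 Fout 1.4 Flat 0.4 Fz 2.0 T [ 0.16 -0.17 -0.02] w 0.0238 15.85
```

Call:
send_rows(
  commands=[-1,0,0,0,0,0,10,-1,0,0,0,0,0,10,-1,0,0,0,0,0,10,0,0,0,0,0,0,10],
)

```text
clock: 16.25
position: [0.6992, -0.3834, 0.0426]
orientation: [0.992, -0.124, 0.005, 0.001]
contact_force: [3.0, -0.5, 2.4]
width: 0.0237
```

```bash
python3 st.py
```

```text
bar_mid out of mouth 0.0534 lat -0.0003 (want .0004) z 0.0426 yaw -14.28 (want -14.27) pitch(x up) 0.63 Fout 3.1 Flat 0.3 Fz 2.4 T [-0.07 -0.3  -0.02] w 0.0237 16.25
```

Call:
send_rows(
  commands=[-1,0,-0.3,0,0,0,10,-1,0,0,0,0,0,10,0,0,0,0,0,0,10],
)

```text
clock: 16.55
position: [0.6979, -0.383, 0.0427]
orientation: [0.992, -0.124, 0.006, 0.001]
contact_force: [6.1, -2.3, -0.2]
width: 0.0236
```

```bash
python3 st.py
```

```text
bar_mid out of mouth 0.0520 lat -0.0001 (want .0004) z 0.0427 yaw -14.26 (want -14.27) pitch(x up) 0.70 Fout 6.5 Flat -0.7 Fz -0.2 T [-0.28 -1.11  0.03] w 0.0236 16.55
```

Call:
send_rows(
  commands=[-1,0,0,0,0,0,10,-1,0,0,0,0,0,10,0,0,0,0,0,0,10],
)

```text
clock: 16.85
position: [0.6977, -0.3828, 0.0433]
orientation: [0.992, -0.124, 0.008, 0.001]
contact_force: [11.9, -4.3, -2.9]
width: 0.0234
```

```bash
python3 st.py
```

```text
bar_mid out of mouth 0.0518 lat -0.0000 (want .0004) z 0.0433 yaw -14.25 (want -14.27) pitch(x up) 0.91 Fout 12.6 Flat -1.3 Fz -2.9 T [-0.71 -2.23  0.06] w 0.0234 16.85
```

Blocked: 2 mm more command gave 12.6 N and no advance. Now the tug back.

Call:
send_rows(
  commands=[0,0,0,0,0,0,10,0,0,0,0,0,0,10,1,0,0,0,0,0,10,1,0,0,0,0,0,10,1,0,0,0,0,0,10,1,0,0,0,0,0,10,1,0,0,0,0,0,10,1,0,0,0,0,0,10,1,0,0,0,0,0,10,1,0,0,0,0,0,10,0,0,0,0,0,0,10],
)

```text
clock: 17.95
position: [0.7026, -0.3844, 0.0425]
orientation: [0.992, -0.124, 0.005, 0.001]
contact_force: [-3.9, 0.8, 1.6]
width: 0.0235
```

```bash
python3 st.py
```

```text
bar_mid out of mouth 0.0569 lat -0.0003 (want .0004) z 0.0425 yaw -14.28 (want -14.27) pitch(x up) 0.55 Fout -3.9 Flat -0.2 Fz 1.6 T [ 0.26  1.07 -0.  ] w 0.0235 17.95
```

Call:
send_rows(
  commands=[1,0,0,0,0,0,10,1,0,0,0,0,0,10,0,0,0,0,0,0,10,0,0,0,0,0,0,10],
)

```text
clock: 18.35
position: [0.7027, -0.3845, 0.042]
orientation: [0.992, -0.124, 0.003, 0.0]
contact_force: [-9.1, 2.5, 3.8]
width: 0.0238
```

```bash
python3 st.py
```

```text
bar_mid out of mouth 0.0570 lat -0.0004 (want .0004) z 0.0420 yaw -14.29 (want -14.27) pitch(x up) 0.34 Fout -9.4 Flat 0.2 Fz 3.8 T [ 0.69  2.4  -0.04] w 0.0238 18.35
```

Call:
send_rows(
  commands=[0.5,0,0,0,0,0,10,0,0,0,0,0,0,10,0,0,0,0,0,0,10,0,0,0,0,0,0,10],
)

```text
clock: 18.75
position: [0.7028, -0.3844, 0.042]
orientation: [0.992, -0.124, 0.003, 0.0]
contact_force: [-10.6, 3.1, 4.6]
width: 0.024
```

```bash
python3 st.py
```

```text
bar_mid out of mouth 0.0571 lat -0.0004 (want .0004) z 0.0420 yaw -14.30 (want -14.27) pitch(x up) 0.29 Fout -11.0 Flat 0.5 Fz 4.6 T [ 0.87  2.71 -0.02] w 0.024 18.75
```

Call:
send_rows(
  commands=[-1,0,0,0,0,0,10,-1,0,0,0,0,0,10,-1,0,0,0,0,0,10,-1,0,0,0,0,0,10,-1,0,0,0,0,0,10,0,0,0,0,0,0,10],
)

```text
clock: 19.35
position: [0.7011, -0.3835, 0.0428]
orientation: [0.992, -0.124, 0.006, 0.001]
contact_force: [0.8, -0.0, -0.3]
width: 0.0237
```

```bash
python3 st.py
```

```text
bar_mid out of mouth 0.0553 lat 0.0001 (want .0004) z 0.0428 yaw -14.26 (want -14.27) pitch(x up) 0.67 Fout 0.8 Flat 0.2 Fz -0.3 T [ 0.   -0.06 -0.03] w 0.0237 19.35
```

Locked and unloaded (under 1 N). Release, retreat straight up, then back away.

Call:
send_rows(
  commands=[0,0,0,0,0,0,28,0,0,0,0,0,0,40,0,0,0,0,0,0,60,0,0,0,0,0,0,70,0,0,0,0,0,0,70,0,0,-10,0,0,0,70,0,0,-30,0,0,0,70,0,0,-40,0,0,0,70,0,0,-40,0,0,0,70,0,0,-40,0,0,0,70,-20,-25,-40,0,0,0,70,-40,-30,0,0,0,0,70,-40,-30,0,0,0,0,70,-40,-30,0,0,0,0,70,-40,-30,0,0,0,0,70,-40,-30,0,0,0,0,70,-20,-15,0,0,0,0,70,0,0,0,0,0,0,70],
)

```text
clock: 21.15
position: [0.5115, -0.1371, 0.2407]
orientation: [0.993, -0.122, 0.006, 0.0]
contact_force: [-0.3, -1.6, 0.8]
width: 0.0701
```

```bash
python3 - <<'E'
import st
from h import *
f=grab_frame('wrist'); save(f,'w5'); np.savez('pics/w5.npz',p=cloud(f),**f)
s=grab_frame('side'); save(s,'side3'); p=cloud(s)
a=cv2.resize(cv2.imread('pics/w5.png'),(400,300)); b=cv2.resize(cv2.imread('pics/side3.png')[190:310,180:340],(400,300),interpolation=cv2.INTER_CUBIC)
cv2.imwrite('pics/c5.png',np.hstack([a,b]))
E
```

```text
bar_mid out of mouth -0.1886 lat 0.1930 (want .0004) z 0.2407 yaw -14.03 (want -14.27) pitch(x up) 0.65 Fout 0.1 Flat -1.7 Fz 0.8 T [ 0.02  0.   -0.01] w 0.0701 21.15
```

View pics/c5.png

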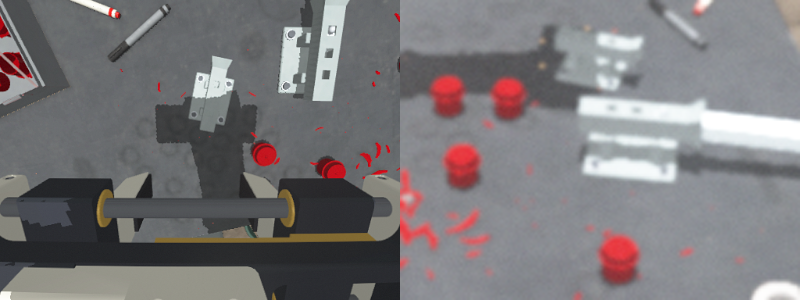

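```bash
python3 - <<'E'
from h import *
d=np.load('pics/w5.npz'); p=d['p']
l=p[...,:2]-np.array([.6162,-.3626]); a=np.array([.97,-.2432]);n=np.array([.2432,.97]); t=l@a;w=l@n
for c in (0,-.03,-.06):
    k=(abs(t-c)<.006)&(abs(w)<.006); print(c,k.sum(),'z',np.percentile(p[...,2][k],[5,50,95,100]).round(4))
k=(abs(t)<.012)&(abs(w)<.007)&(p[...,2]>.0745); print('button',k.sum(),t[k].mean(),w[k].mean(),p[...,2][k].max())
v,u=np.where(k); print(u.mean(),v.mean())
cv2.imwrite('pics/c6.png',cv2.resize(d['img'][0:135,345:480,::-1],None,fx=4.4,fy=4.4,interpolation=cv2.INTER_CUBIC))
E
```

```text
0 117 z [0.0692 0.0727 0.0769 0.0777]
-0.03 65 z [0.0063 0.0075 0.0725 0.0739]
-0.06 22 z [0.0704 0.072  0.073  0.0733]
button 41 0.0014152143836190802 0.0019394701103618802 0.07767761774682629
424.8780487804878 36.75609756097561
```

View pics/c6.png

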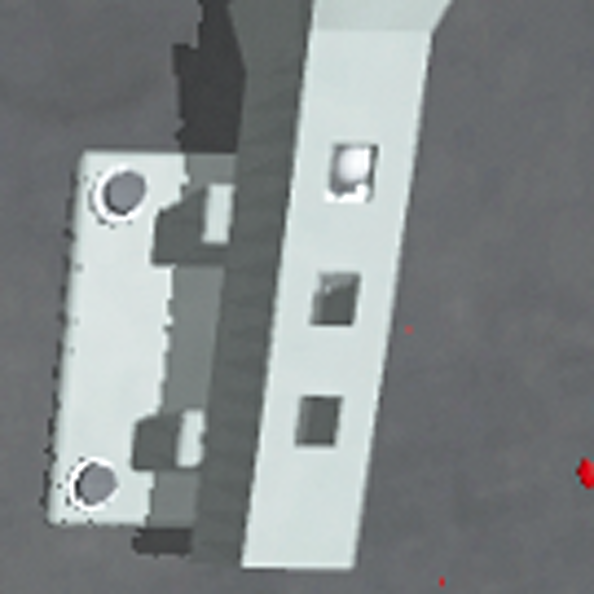

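The crop shows the button up in the first slot at (350,165), with the other two slots empty. Its top is at z ≈ 77.7 mm, about 4.7 mm above the roof. Handing in.

```bash
python3 -c "
from h import *
print(ticket.finish_job(), r.get_obs()['clock'])"
```

```text
the job is handed in; nothing more can be done
the job is handed in; nothing more can be done
```

The stop bar is locked in the larger sleeve with its button up through the first slot. The job was handed in at about 21 s of the 72 s allowed; no verdict was reported.

- **Insertion:** I slid the bar in until it stopped. Pushing 2 mm further gave no advance and 12.6 N at the wrist, the highest push or pull I read and well under the 30 N limit.
- **Tug check:** I then pulled back with about 9–11 N for roughly 0.6 s. The bar stayed put, with about 5 mm of play between the two stops. I unloaded it to under 1 N before releasing and backing off.
- **Final check:** The close-up shows the button in the first slot and the other two slots empty. Its top is about 4.7 mm above the roof and 1–2 mm from the slot's centre. The robot is clear of everything. By eye in the last views, the five red caps near the work still stand where they did; I did not measure them, and the spray can was not in those views.

What disagreed along the way:
- **Finger length:** The fingertips sit about 29 mm higher than the stated tool geometry implies, so the first grasp closed in the air above the bar. I measured this with the wrist camera and regrasped lower.
- **Bar tilt:** The bar hung about 0.6° tip-up in the grip, which I corrected.
- **Entry height:** The sleeve entry needed about 2–3 mm of height correction, found from contact force.
- **Measured play:** It read about 5 mm against the 4 mm given, which is within arm flex and pose noise.

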